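# Scoop film canisters clear of brass stubs

### The arm

A 6-joint arm with a two-finger parallel gripper is mounted at the origin on the work surface. World frame = base frame: x ahead of the robot, y to its left, z up, the work surface at z = 0. Lengths are in mm, angles in rad, forces in N, time in s.
With the tool pointing down it reaches from about 350 to 875 mm from the base axis. Payload 15.5 kg.
Tool frame: the origin (TCP) lies midway between the tips of the shut fingers; the grasp point (between the pads) lies ctrl.grasp_offset behind it (ctrl.grasp_offset is the distance from the TCP to the grasp point, in mm); z points along the fingers, y is the direction in which the jaws open and shut (so a half turn about z gives the same grasp; the last joint's range is limited). The gripper opens to 85 mm and grips with 20 to 120 N. Pads are 22 mm wide; open, the fingers measure 114 mm over their backs; the gripper's body (76 mm by 85 mm) begins 54 mm behind the grasp point. The pads swing forward as they close: fully open they stand 13 mm farther back than shut.
Start: joints at [-0.096, 0.494, 1.345, -0, 1.302, -0.096], TCP at [625.001, 0.003, 231.277] pointing down, gripper open.
Joint ranges: [-2.91, 2.91], [-0.82, 2.16], [0.22, 2.67], [-1.22, 4.37], [0.12, 2.79], [-3.08, 3.08]. Speed limits (rad/s): [1.89, 1.89, 2.57, 3.01, 3.01, 3.01].

### API

Orientations are given as a unit quaternion [x, y, z, w].
In Python, from workcell import ctrl gives the robot as it stands. Calls block until the motion is done:
- ctrl.move_pose(position, orientation): joint-space move of the TCP to a pose.
- ctrl.move_l(position, vel=150, attitude=None): straight line of the TCP; attitude=None keeps the orientation; vel is the mean speed in mm/s.
- ctrl.move_joints(angles): joint-space move.
- ctrl.set_gripper(opening, effort=None): opening from 0.0 (shut) to 1.0 (fully open); effort is the grip in N (None keeps the last); returns when the fingers have stopped.
- ctrl.dwell(seconds).
- ctrl.solve_ik(position, orientation): joint angles nearest the present ones, or None.
- ctrl.read_state(): the state.
- ctrl.snapshot(name): name is "scene" or "side" or "wrist"; returns the picture (480x640x3 uint8, red, green, blue); there is no depth.
- ctrl.camera_model(name): a dict with "mtx" (3x3 intrinsics, pixels), "world_from_camera" (4x4, takes a point from camera to world coordinates). Camera axes: x right, y up, looking along -z (the intrinsics and any distortion apply to the point x, -y, -z); pixel columns grow to the right and rows downward; lengths in mm; the calibration is good to about 2 mm. A picture is of the moment at which its call begins: read the wrist's pose just before it. camera_model takes no time and is no camera call; for the wrist camera it gives the pose at the moment of the call.
A pose or a line that the arm cannot do raises ctrl.MotionError and nothing moves.
- ctrl.hand_in(): hands the job in, once; it reports no verdict.
Trained networks look in the newest picture that a camera, given by its name, has taken for a name from the list of things; names that differ only in an ending like _2 or _b are one class to them, and where a whole thing is asked for, a point or a joint stands for the part that bears it (a point fixed in the world has none). Each returns a list of dicts, best first, with "conf" (0 to 1); they miss things now and then, are a little off and sometimes report something else, mostly with a low value. They report only what shows in the picture. A call takes as long as a camera call. They do not tell look-alikes from the thing itself.
- ctrl.look_for(camera, thing): "extent" ([left, top, right, bottom] in pixels, round what is visible of it).
- ctrl.mark_of(camera, thing): "uv" ([column, row] in pixels: a listed point, or the origin of a listed thing).
The state is a dict: "t": time; "joints": joint angles; "joint_vel": joint speeds; "tau": joint torques, N m; "position": TCP position; "ee_rot": TCP orientation; "force": force on the tool from outside, world axes, zero at the start; "moment": the same for the moment, N m; "opening": opening from 0.0 (shut) to 1.0 (fully open).
Only numpy, scipy, OpenCV 4.12 (cv2) and the standard library are available. Lean on these libraries where they do the work, as an engineer would, in place of code of your own. Each camera call takes 0.05 s, during which the arm holds its last target.

### The job

Two film canisters lie in the grey sorting tray among brass binding-post stubs. Using the wire scoop by its wooden handle, scoop both canisters out - fingers off the canisters - letting every stub drop back through the wires into the tray before you carry them away, and tip the canisters from low above into the cardboard storage box. Then set the scoop back down, upright, on its rubber mat, and do not disturb the other things on the table.

Things in the scene. Friction and masses are not known exactly. Their poses are not given: they have to be found in the camera images.
- tray: Fixed grey sorting tray, open on top. Origin on the table; own x along the tray, z up. Floor top 4 mm above the table, flat from x = -154 to +130 mm, 132 mm wide inside (y = +-66). Side walls and the end wall at x = -154 are 45 mm high, 4 mm thick. At the start the floor from x = -150 to -35 mm is empty.
- tray_ramp (a point): Foot of the tray's ramp, middle of its width, at floor level (tray x = +130 mm), same axes as the tray. From here the floor turns up at 45 degrees, rising 46 mm, to an upright end plate 47 to 51 mm farther along own x and 80 mm high. Parts pushed along own +x come up against this ramp.
- can_a_center (a point): Centre of a film canister: an eight-sided closed prism, 36 mm across flats, 62 mm long along own y, 35 to 70 g, black with a grey lid end. Lies on a flat roughly across the tray; being eight-sided it does not roll by itself. Canisters, stubs, tray and scoop are smooth and slippery (friction about 0.3): on a support tilted by more than about 20 degrees it slides or tumbles.
- can_b_center (a point): Centre of the other, identical film canister, nearer the ramp.
- stub0_center (a point): Centre of a brass stub, a cylinder 12 mm in diameter and 11 mm high, about 10 g, undersized: it falls through the gaps between the scoop's floor wires, if need be after a little rocking.
- stub1_center (a point): Like stub0.
- stub2_center (a point): Like stub0.
- stub3_center (a point): Like stub0.
- scoop_grip (a point): Centre of the scoop's wooden handle bar: 100 mm long (own x), 16 mm wide (own y), 36 mm high, 94 mm straight above the middle of the scoop's floor; own z up. Pinch it across own y from above. Two thin posts lean from the basket's back corners up to the bar's rear end; otherwise the 35 mm between rim and bar are free. The scoop weighs about 180 g.
- scoop_base (a point): Middle of the underside of the scoop's basket, 94 mm below scoop_grip, same axes. Basket of 4 mm wire: floor 110 mm (own x) by 104 mm (own y), floor wires along own x with 16 mm gaps; sides and back 42 mm high.
- scoop_lip (a point): Middle of the lip, the 4 mm cross wire at floor level at the basket's open front (own x = +53 mm, 2 mm above the underside), same axes.
- box: Fixed open cardboard storage box, outside 230 mm (own x) by 165 mm (own y), 65 mm high, walls and floor 5 mm. Origin: centre of its underside on the table.
- mat: Fixed black rubber mat, 140 (own x) by 130 (own y) by 3 mm, on which the scoop stands at the start. Origin: centre of its underside on the table.
- duster: Bystander: upright spray can, 60 mm in diameter, 170 mm tall; origin at the centre of its underside.
- loupe: Bystander: black magnifier loupe, 48 mm in diameter, 45 mm tall; origin at the centre of its underside.
- plates: Bystander: stack of black plate holders, 100 x 100 mm, 60 mm tall; origin at the centre of its underside.
- mug: Bystander: mug, 76 mm in diameter, 85 mm tall; origin at the centre of its underside.
- can_a: The first canister as a body.
- can_b: The other canister as a body.
- scoop: The scoop as a body; origin as scoop_base.
Mind the look-alikes: they are no part of the job. Leave any red look-alike of the scoop alone.

How it is judged (in metres and radians):
On the way:
1. a canister rides in the lifted scoop, clear of the tray, while all stubs are back down in the tray (((x of can_a_center in the frame of scoop_base between -0.06 and 0.06 m and y of can_a_center in the frame of scoop_base between -0.055 and 0.055 m and z of can_a_center in the frame of scoop_base between 0.005 and 0.08 m) or (x of can_b_center in the frame of scoop_base between -0.06 and 0.06 m and y of can_b_center in the frame of scoop_base between -0.055 and 0.055 m and z of can_b_center in the frame of scoop_base between 0.005 and 0.08 m)) and height (world z) of scoop_base above 0.08 m and x of stub0_center in the frame of tray between -0.156 and 0.18 m and y of stub0_center in the frame of tray between -0.067 and 0.067 m and z of stub0_center in the frame of tray between 0 and 0.045 m and x of stub1_center in the frame of tray between -0.156 and 0.18 m and y of stub1_center in the frame of tray between -0.067 and 0.067 m and z of stub1_center in the frame of tray between 0 and 0.045 m and x of stub2_center in the frame of tray between -0.156 and 0.18 m and y of stub2_center in the frame of tray between -0.067 and 0.067 m and z of stub2_center in the frame of tray between 0 and 0.045 m and x of stub3_center in the frame of tray between -0.156 and 0.18 m and y of stub3_center in the frame of tray between -0.067 and 0.067 m and z of stub3_center in the frame of tray between 0 and 0.045 m), for 0.3 s.
At the end, for the whole second after the job is handed in: Both canisters lie at rest in the cardboard box, all four stubs lie in the tray, and the scoop stands upright (within 0.1 rad) and at rest on the mat, its middle within 40 mm of the mat's middle (x of can_a_center in the frame of box between -0.112 and 0.112 m and y of can_a_center in the frame of box between -0.08 and 0.08 m and z of can_a_center in the frame of box between 0.01 and 0.062 m and x of can_b_center in the frame of box between -0.112 and 0.112 m and y of can_b_center in the frame of box between -0.08 and 0.08 m and z of can_b_center in the frame of box between 0.01 and 0.062 m and x of stub0_center in the frame of tray between -0.156 and 0.18 m and y of stub0_center in the frame of tray between -0.067 and 0.067 m and z of stub0_center in the frame of tray between 0 and 0.045 m and x of stub1_center in the frame of tray between -0.156 and 0.18 m and y of stub1_center in the frame of tray between -0.067 and 0.067 m and z of stub1_center in the frame of tray between 0 and 0.045 m and x of stub2_center in the frame of tray between -0.156 and 0.18 m and y of stub2_center in the frame of tray between -0.067 and 0.067 m and z of stub2_center in the frame of tray between 0 and 0.045 m and x of stub3_center in the frame of tray between -0.156 and 0.18 m and y of stub3_center in the frame of tray between -0.067 and 0.067 m and z of stub3_center in the frame of tray between 0 and 0.045 m and horizontal distance between scoop_base and mat below 0.04 m and height (world z) of scoop_base below 0.008 m and angle between scoop_base's own z axis and vertical below 0.1 rad and linear speed of each of can_a, can_b, scoop below 0.02 m/s); the robot touches nothing.
It fails at once if the fingers touch a canister (contact force between the fingers and can_a above 0.5 N or contact force between the fingers and can_b above 0.5 N).
It fails at once if a canister is thrown or dropped from high (faster than 2 m/s) (linear speed of any of can_a, can_b above 2 m/s).
It fails at once if a bystander is moved by more than 30 mm (distance of any of duster, loupe, plates, mug from where it was at the start of the episode above 0.03 m).
It also fails if it takes over 72 s, if anything falls off the work surface, if the arm or the gripper's body presses on something with over 40 N, if the wrist force passes 120 N, or if a joint passes its speed limit or range.

## Working session

There is one attempt and no reset: what is moved stays moved. The work goes in short steps, each a Python script; the robot and the scene stay as the last script left them, time stands still between calls to the robot, and variables do not carry over. Pictures are saved under pics/ and viewed, and the job is handed in when it is done.

```bash
ls; mkdir -p pics; python3 - <<'E'
from workcell import ctrl
import cv2
for n in ["scene","side","wrist"]:
    im=ctrl.snapshot(n); cv2.imwrite(f"pics/{n}0.png",im[:,:,::-1])
    m=ctrl.camera_model(n); print(n,m)
    for t in ["tray","tray_ramp","can_a_center","stub0_center","scoop_grip","scoop_base","scoop_lip","box","mat","duster","loupe","plates","mug"]:
        print(t,[( [round(v) for v in d["uv"]],round(d["conf"],2)) for d in ctrl.mark_of(n,t)])
s=ctrl.read_state();print(s, ctrl.grasp_offset)
E
```

```text
pics
scene {'mtx': array([[502.08196175,   0.        , 317.13368114],
       [  0.        , 502.08196175, 236.31464656],
       [  0.        ,   0.        ,   1.        ]]), 'world_from_camera': array([[ 6.93025264e-01, -5.03613010e-01,  5.15839044e-01,
         1.24270784e+03],
       [ 7.20838961e-01,  4.94356468e-01, -4.85801271e-01,
        -6.72411511e+02],
       [-1.03525277e-02,  7.08509435e-01,  7.05625401e-01,
         1.13212292e+03],
       [ 0.00000000e+00,  0.00000000e+00,  0.00000000e+00,
         1.00000000e+00]])}
tray [([384, 258], 0.78), ([317, 242], 0.48)]
tray_ramp [([410, 239], 0.79)]
can_a_center [([391, 254], 0.72)]
stub0_center []
scoop_grip [([319, 217], 0.88), ([316, 242], 0.7), ([361, 144], 0.43)]
scoop_base [([315, 241], 0.68), ([363, 166], 0.56)]
scoop_lip [([328, 229], 0.88), ([376, 164], 0.56)]
box [([298, 324], 0.94), ([384, 253], 0.43)]
mat [([318, 241], 0.57)]
duster [([181, 346], 0.62)]
loupe [([364, 209], 0.52)]
plates []
mug [([390, 198], 0.7)]
side {'mtx': array([[534.00032905,   0.        , 322.64366167],
       [  0.        , 534.00032905, 238
[... 1733 characters left out ...]
]
mug []
{'t': 2.1, 'joints': array([-9.54901512e-02,  4.93595424e-01,  1.34549720e+00,  2.33857954e-05,
        1.30251754e+00, -9.54743708e-02]), 'joint_vel': array([-0.00097102, -0.00111699,  0.00127992,  0.00110367, -0.00067485,
       -0.00067202]), 'tau': array([ 2.00340896e-04, -8.82017183e+01, -3.84261954e+01, -3.43640486e-04,
        1.02801609e-03,  1.45577604e-05]), 'position': array([6.24997732e+02, 1.71687880e-02, 2.31280764e+02]), 'ee_rot': array([ 7.07114552e-01,  7.07099010e-01,  3.12249119e-06, -1.39302568e-05]), 'force': array([-0.15127951,  0.16597768,  0.57312942]), 'moment': array([-0.00296949, -0.03567934, -0.02654873]), 'opening': 0.9961975598328559} 18.700000000000003
```

View pics/scene0.png

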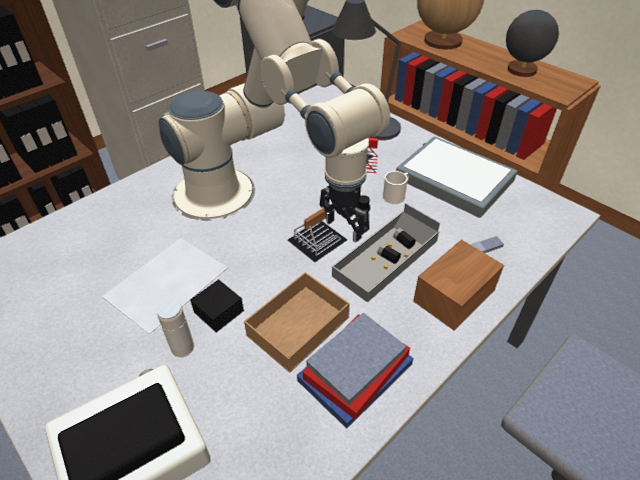

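View pics/side0.png

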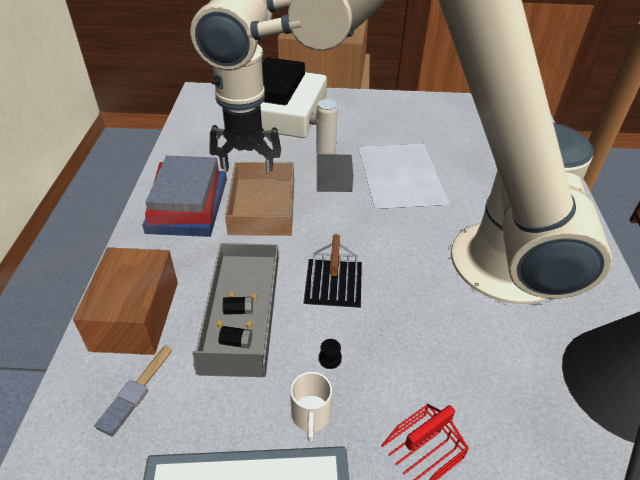

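View pics/wrist0.png

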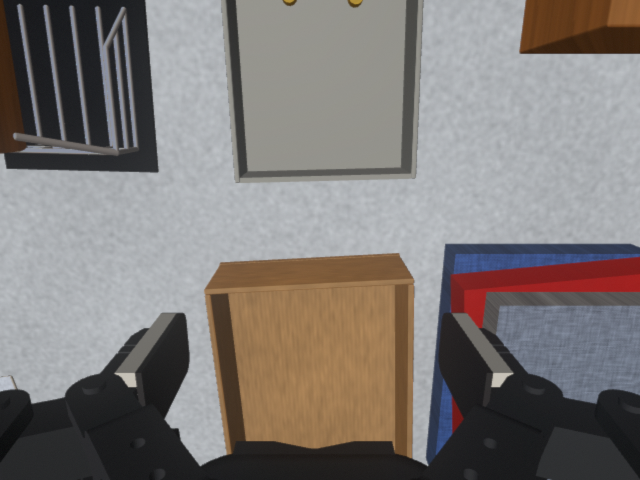

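```bash
cat > h.py <<'E'
import numpy as np, cv2
from workcell import ctrl
def ray(n,uv,m=None):
    m=m or ctrl.camera_model(n); K=m["mtx"];T=m["world_from_camera"]
    d=np.array([(uv[0]-K[0,2])/K[0,0],-(uv[1]-K[1,2])/K[1,1],-1.0])
    return T[:3,3],T[:3,:3]@d
def at(n,uv,z,m=None):
    o,d=ray(n,uv,m); return (o+d*(z-o[2])/d[2]).round(1)
def proj(n,P,m=None):
    m=m or ctrl.camera_model(n);K=m["mtx"];T=m["world_from_camera"]
    p=T[:3,:3].T@(np.asarray(P,float)-T[:3,3]); q=K@np.array([p[0],-p[1],-p[2]]); return q[:2]/q[2]
def save(n,f,crop=None,scale=1):
    im=ctrl.snapshot(n); 
    o=im[:,:,::-1]
    if crop: o=o[crop[1]:crop[3],crop[0]:crop[2]]
    if scale!=1: o=cv2.resize(o,None,fx=scale,fy=scale,interpolation=cv2.INTER_CUBIC)
    cv2.imwrite(f"pics/{f}.png",o); return im
E
python3 - <<'E'
from h import *
for k,uv,z in [("tray",(243,307),0),("mat",(332,282),0),("box",(261,210),0),("grip",(335,255),97),("lip",(332,296),5),("loupe",(323,357),0),("mug",(313,412),0),("plates",(335,181),0),("duster",(327,153),0)]: print(k,at("side",uv,z))
ctrl.move_pose([560,200,340],ctrl.read_state()["ee_rot"])
save("wrist","w1")
for t in ["tray","tray_ramp","can_a_center","stub0_center","scoop_grip","scoop_lip","box","mat"]:
    print(t,[( [round(v) for v in d["uv"]],round(d["conf"],2)) for d in ctrl.mark_of("wrist",t)])
print(ctrl.read_state()["t"])
E
```

```text
tray [627.9 185.5   0. ]
mat [430.4  98.6   0. ]
box [ 629.8 -148.5    0. ]
grip [426.6 104.2  97. ]
lip [429.1 145.7   5. ]
loupe [442.7 307.1   0. ]
mug [456.5 431.3   0. ]
plates [ 433.6 -289.6   -0. ]
duster [ 461.9 -427.9    0. ]
tray [([376, 200], 0.69)]
tray_ramp [([378, 73], 0.82)]
can_a_center [([386, 186], 0.92)]
stub0_center [([403, 217], 0.61)]
scoop_grip [([175, 297], 0.88)]
scoop_lip [([198, 223], 0.63)]
box [([360, 451], 0.83)]
mat [([205, 266], 0.97)]
3.4917
```

View pics/w1.png

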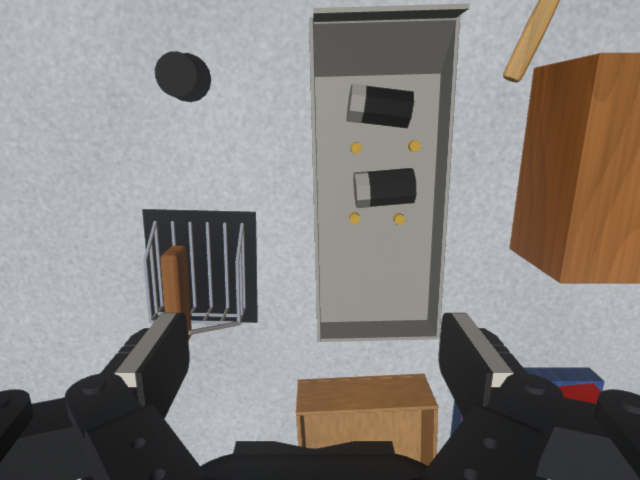

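```bash
python3 - <<'E'
from h import *
print(ctrl.camera_model("wrist")["world_from_camera"].round(3), ctrl.read_state()["position"])
for k,uv,z in [("rimBL",(320,340),45),("rimBR",(440,338),45),("footL",(316,77),4),("footR",(441,73),4),("endfloorL",(322,322),4),("endfloorR",(430,319),4),
 ("ramp",(378,73),4),("can_a",(386,186),22),("can_b",(381,106),22),("canA top lidface L",(356,172),38),("s0",(403,217),10),("s0",(399,219),15),("s1",(355,218),15),("s2",(356,148),15),("s3",(415,146),15),
 ("matTL",(143,210),3),("matTR",(256,212),3),("matBR",(257,322),3),("gripfront top",(176,247),115),("grip mark",(175,297),97),("lip",(198,223),5),
 ("boxTL",(297,378),65),("boxTR",(431,374),65)]:
  print(k,at("wrist",uv,z))
im=cv2.imread("pics/w1.png")
cv2.imwrite("pics/w1a.png",cv2.resize(im[195:345,130:270],None,fx=4,fy=4,interpolation=cv2.INTER_CUBIC))
cv2.imwrite("pics/w1b.png",cv2.resize(im[0:350,300:475],None,fx=1.7*1,fy=1.7,interpolation=cv2.INTER_CUBIC))
E
```

```text
[[ 1.00000e+00  0.00000e+00  1.00000e-03  5.58895e+02]
 [-1.00000e-03  9.59000e-01  2.84000e-01  2.71429e+02]
 [-0.00000e+00 -2.84000e-01  9.59000e-01  4.82240e+02]
 [ 0.00000e+00  0.00000e+00  0.00000e+00  1.00000e+00]] [560.11360648 199.67132133 339.82311265]
rimBL [565.9  24.   45. ]
rimBR [703.5  26.5  45. ]
footL [561.2 310.    4. ]
footR [692.1 313.8   4. ]
endfloorL [569.   25.8   4. ]
endfloorR [702.5  29.8   4. ]
ramp [626.2 313.8   4. ]
can_a [637.1 197.9  22. ]
can_b [628.  280.5  22. ]
canA top lidface L [602.6 215.   38. ]
s0 [660.2 160.6  10. ]
s0 [654.7 159.4  15. ]
s1 [605.2 160.6  15. ]
s2 [604.2 237.7  15. ]
s3 [667.4 239.8  15. ]
matTL [362.8 167.3   3. ]
matTR [492.4 164.9   3. ]
matBR [488.3  25.3   3. ]
gripfront top [434.5 157.6 115. ]
grip mark [422.7 100.7  97. ]
lip [425.3 152.4   5. ]
boxTL [539.8 -12.7  65. ]
boxTR [690.5  -7.5  65. ]
```

View pics/w1a.png

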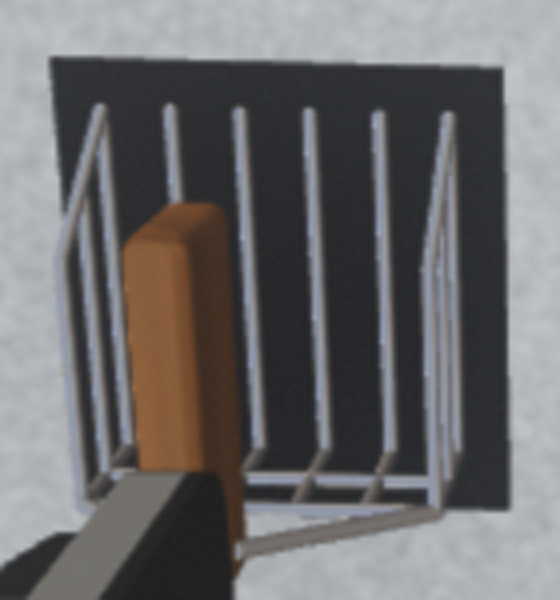

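View pics/w1b.png

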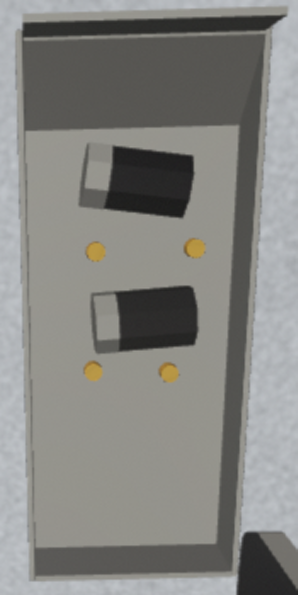

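```bash
python3 - <<'E'
from h import *
c=lambda u,v:(130+u/4-.5,195+v/4-.5)
print("crop wires front L,R", [at("wrist",c(*p),6) for p in [(100,106),(449,116)]])
for p in [(170,107),(239,110),(309,112),(379,115)]: print(at("wrist",c(*p),6))
print("back ends",[at("wrist",c(*p),6) for p in [(262,450),(323,450),(390,450)]])
print("grip top front edge",[at("wrist",c(*p),115) for p in [(125,247),(187,247),(138,468),(196,468)]])
m=ctrl.camera_model("wrist"); m["world_from_camera"]=np.array([[ 9.99999971e-01, -3.86134362e-05,  2.35606984e-04,6.23701526e+02],[-2.98716945e-05,  9.58844886e-01,  2.83930419e-01,7.17384462e+01],[-2.36874081e-04, -2.83930418e-01,  9.58844858e-01,3.73695957e+02],[0,0,0,1]])
for uv,z in [((207,292),65),((413,283),65),((222,265),0),((400,255),0),((240,181),45),((416,178),45)]: print("w0",uv,z,at("wrist",uv,z,m))
for uv,z in [((297,378),0),((431,374),0),((297,412),65),((437,408),65)]: print("w1",uv,z,at("wrist",uv,z))
im=cv2.imread("pics/side0.png")
cv2.imwrite("pics/s0a.png",cv2.resize(im[140:390,180:380],None,fx=2.4,fy=2.4,interpolation=cv2.INTER_CUBIC))
E
```

```text
crop wires front L,R [array([375.8, 155. ,   6. ]), array([475.9, 152. ,   6. ])]
[395.9 154.7   6. ]
[415.6 153.8   6. ]
[435.7 153.2   6. ]
[455.8 152.3   6. ]
back ends [array([413.8,  47.1,   6. ]), array([432.4,  47.1,   6. ]), array([452.8,  47. ,   6. ])]
grip top front edge [array([419.9, 148.8, 115. ]), array([434. , 148.8, 115. ]), array([417.3,  93.8, 115. ]), array([431. ,  93.8, 115. ])]
w0 (207, 292) 65 [540.2 -60.9  65. ]
w0 (413, 283) 65 [700.9 -53.3  65. ]
w0 (222, 265) 0 [538.5 -61.7   0. ]
w0 (400, 255) 0 [703.4 -51.9   0. ]
w0 (240, 181) 45 [566.8  23.1  45. ]
w0 (416, 178) 45 [702.5  25.4  45. ]
w1 (297, 378) 0 [536.9 -56.9   0. ]
w1 (431, 374) 0 [711. -51.   0.]
w1 (297, 412) 65 [539.3 -58.   65. ]
w1 (437, 408) 65 [701.  -52.6  65. ]
```

View pics/s0a.png

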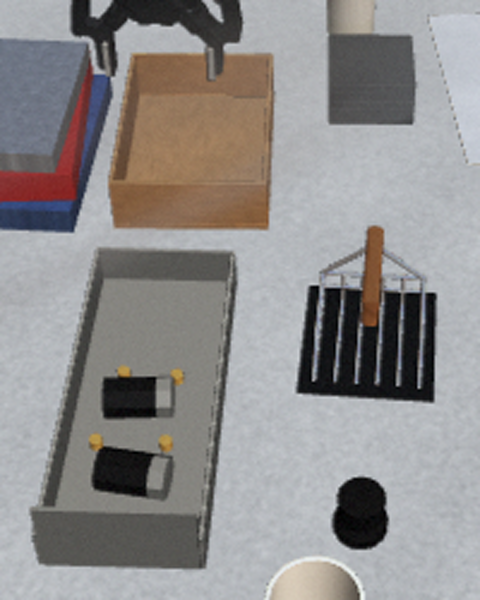

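```bash
cat >> h.py <<'E'
from scipy.spatial.transform import Rotation as R
OFF=ctrl.grasp_offset
TD=np.array([-0.032,0.9995]); TO=np.array([630.8,182.0]); TYAW=np.degrees(np.arctan2(TD[1],TD[0]))
TN=np.array([-TD[1],TD[0]])
def tray(x,y=0): return TO+x*TD+y*TN
def srot(yaw,pitch=0):  # pitch>0: nose (lip) down
    return R.from_euler("ZY",[yaw,pitch],degrees=True)
def tcp(base,yaw,pitch=0,pivot=(0,0,0),g=(0,0,94)):
    """base = world pos of scoop point pivot (scoop frame). returns TCP pos, quat"""
    S=srot(yaw,pitch); q=(S*R.from_euler("x",180,degrees=True))
    grip=np.asarray(base,float)+S.apply(np.array(g,float)-np.array(pivot,float))
    return (grip+q.apply([0,0,OFF])), q.as_quat()
E
python3 - <<'E'
from h import *
print(tcp((424.6,98.5,3),88.4), ctrl.read_state()["ee_rot"],TYAW)
def t(n,*a,**k):
    p,q=tcp(*a,**k); s=ctrl.solve_ik(p,q); print(n,p.round(),None if s is None else s.round(2))
t("grasp",(424.6,98.5,3),88.4)
for x in (-95,77): 
  for pt in (0,5,-15): t(f"tray{x},{pt}",(*tray(x),6),TYAW,pt)
for yaw in (92.5,60,30,0,-20,-87.5,-50,180,150,120):
  for pt in (0,30,50,60): t(f"pour{yaw},{pt}",(626,-160,60),yaw,pt,pivot=(53,0,2))
E
```

```text
(array([424.6,  98.5,  78.3]), array([7.16910608e-01, 6.97165103e-01, 4.26890506e-17, 4.38981140e-17])) [ 7.07276469e-01  7.06937040e-01 -1.13946009e-04 -7.21149219e-05] 91.83375575829797
grasp [425.  98.  78.] [ 0.09  0.48  1.97 -0.    0.69  0.12]
tray-95,0 [634.  87.  81.] [ 0.04  0.68  1.45 -0.    1.01  0.01]
tray-95,5 [634.  94.  81.] [ 0.1   0.69  1.44 -0.1   1.02  0.12]
tray-95,-15 [634.  68.  79.] [-0.12  0.69  1.47  0.3   1.04 -0.32]
tray77,0 [628. 259.  81.] [ 0.3   0.72  1.34 -0.    1.07  0.27]
tray77,5 [628. 266.  81.] [ 0.35  0.74  1.31 -0.09  1.12  0.36]
tray77,-15 [629. 239.  79.] [ 0.15  0.71  1.44  0.31  0.99 -0.06]
pour92.5,0 [ 628. -213.  133.] [-0.42  0.64  1.35  0.    1.15 -0.46]
pour92.5,30 [ 626. -169.  150.] [-0.1   0.62  1.49 -0.61  1.03  0.18]
pour92.5,50 [ 625. -138.  148.] [ 0.1   0.74  1.52 -0.97  1.18  0.59]
pour92.5,60 [ 624. -123.  143.] [ 0.17  0.82  1.52 -1.1   1.3   0.74]
pour60,0 [ 600. -206.  133.] [-0.42  0.61  1.43 -0.    1.1   0.1 ]
pour60,30 [ 621. -168.  150.] [-0.12  0.73  1.25 -0.48  1.41  0.55]
pour60,50 [ 637. -141.  148.] [ 0.03  0.9   1.
[... 1486 characters left out ...]
2  -1.89]
pour180,30 [ 635. -160.  150.] [-0.45  0.49  1.81  0.56  0.43 -2.48]
pour180,50 [ 604. -160.  148.] [-0.59  0.56  2.13  2.18  0.55  2.05]
pour180,60 [ 589. -160.  143.] [-0.67  0.71  2.27  2.41  0.93  1.69]
pour150,0 [ 672. -186.  133.] [-0.36  0.69  1.25  0.    1.2  -1.4 ]
pour150,30 [ 634. -165.  150.] [-0.28  0.49  1.8  -0.35  0.36 -1.04]
pour150,50 [ 607. -149.  148.] [-0.21  0.56  2.13  3.7   0.46  1.26]
pour150,60 [ 594. -142.  143.] [-0.16  0.71  2.26  3.54  0.89  1.5 ]
pour120,0 [ 652. -206.  133.] [-0.39  0.67  1.29  0.    1.18 -0.92]
pour120,30 [ 631. -168.  150.] [-0.15  0.55  1.68 -0.66  0.69 -0.2 ]
pour120,50 [ 615. -141.  148.] None
pour120,60 [ 608. -128.  143.] None
```

```bash
python3 - <<'E'
from h import *
p,q=tcp((425,98.5,3),88.4)
ctrl.move_pose(p+[0,0,70],q)
save("wrist","w2"); save("side","s2",(250,150,450,350),3)
print([( [round(v) for v in d["uv"]],round(d["conf"],2)) for d in ctrl.mark_of("wrist","scoop_grip")])
print("expect grip",proj("wrist",(425,98.5,97)),"top front",proj("wrist",(426.4,148.5,115)),"top rear",proj("wrist",(423.6,48.5,115)),ctrl.read_state()["t"])
E
```

```text
[([306, 268], 0.78), ([626, 88], 0.58)]
expect grip [313.08760023 270.37729209] top front [313.14282622 171.40320446] top rear [313.1014276  381.81729449] 4.6417
```

View pics/w2.png

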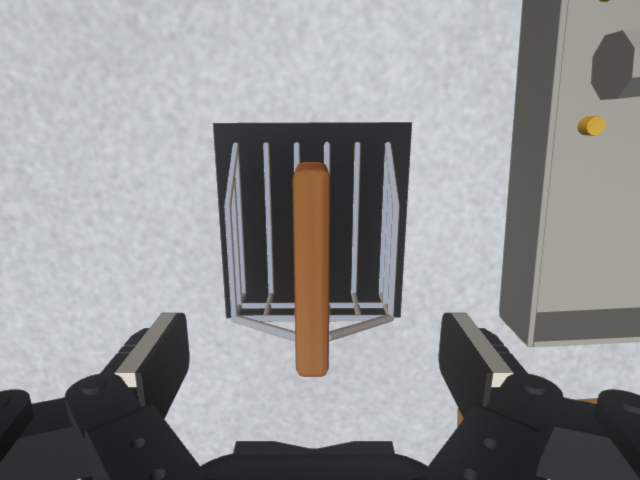

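View pics/s2.png

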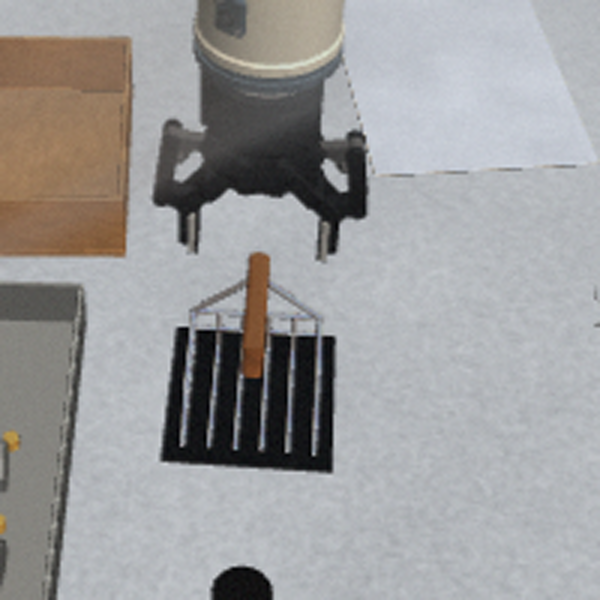

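Wrist picture: the real scoop (wooden bar, cols 295–329, rows 168–376) stands on the black mat centred between the fingers (col 314). The alternative was the red look-alike at side (433,423), so the choice is confirmed. Grasp now.

```bash
python3 - <<'E'
from h import *
p,q=tcp((424.8,100,3),88.4)
ctrl.move_l(p,vel=120,attitude=q)
print(ctrl.read_state()["force"].round(1))
ctrl.set_gripper(0.0,120)
s=ctrl.read_state();print(s["opening"],s["force"].round(1),s["position"])
ctrl.move_l(p+[0,0,100],vel=120)
s=ctrl.read_state();print(s["opening"],s["force"].round(1),s["moment"].round(2),s["t"])
save("side","s3",(220,100,420,300),3)
print(save("wrist","w3").shape)
E
```

```text
[-1.  -0.3 -0.3]
0.1698649742724277 [ 1.1 -0.1  5.3] [424.95308239 100.03933395  78.43519558]
0.1732451170100733 [-0.   0.3 -2.3] [ 0.03 -0.01 -0.  ] 7.0083
(480, 640, 3)
```

View pics/s3.png

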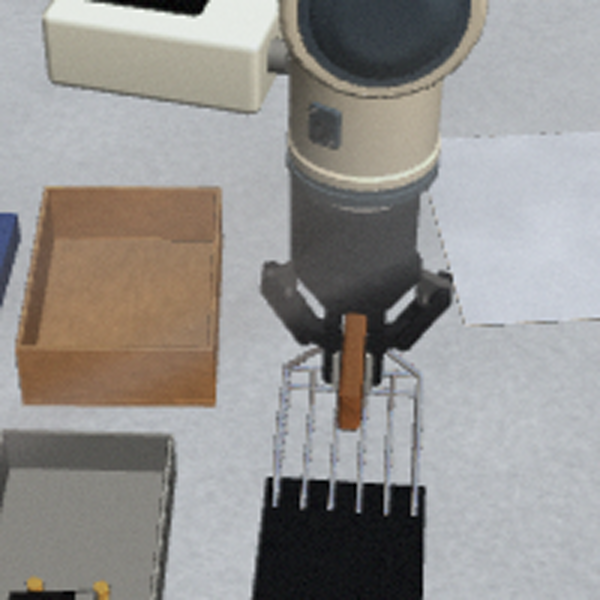

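View pics/w3.png

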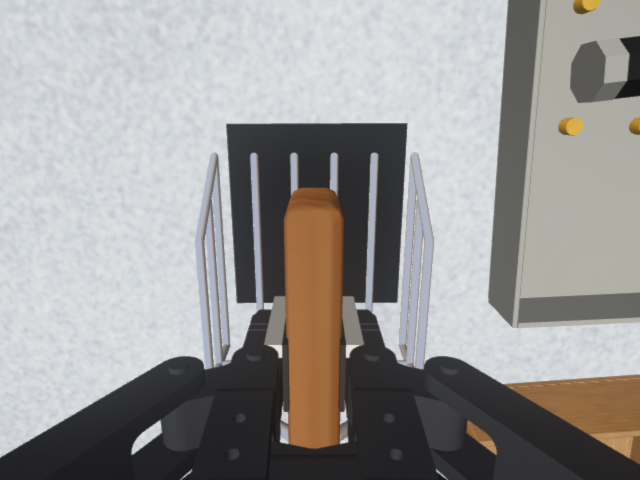

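```bash
python3 - <<'E'
from h import *
S=srot(88.4); b=np.array([424.8,100,103.])
for P in [(53,-50,4),(53,50,4),(50,0,112)]: print(P,proj("wrist",b+S.apply(P)).round())
x0=-92
p,q=tcp((*tray(x0,-2),90),TYAW,0)
ctrl.move_l(p+[0,0,15],vel=200,attitude=q)
ctrl.move_l(tcp((*tray(x0,-2),30),TYAW,0)[0],vel=120)
p,q=tcp((*tray(x0,-2),8),TYAW,2)
ctrl.move_l(p,vel=60,attitude=q)
f0=ctrl.read_state()["force"];print(f0.round(1))
for z in np.arange(7,2.4,-.5):
    p,q=tcp((*tray(x0+53,-2),z+2),TYAW,2,pivot=(53,0,2)); ctrl.move_l(p,vel=20)
    f=ctrl.read_state()["force"]; print(z,f.round(1))
    if f[2]-f0[2]>3: break
save("side","s4",(180,200,380,400),3);save("wrist","w4");print(ctrl.read_state()["t"])
E
```

```text
(53, -50, 4) [419. 155.]
(53, 50, 4) [216. 155.]
(50, 0, 112) [320. 205.]
[-0.1  0.1 -1.6]
7.0 [ 0.6  0.6 -1.9]
6.5 [-0.7 -0.5 -2.1]
6.0 [-0.5 -0.5 -2.4]
5.5 [-0.5  0.1 -2.3]
5.0 [ 0.7 -1.  -2.4]
4.5 [ 0.2 -0.  -3. ]
4.0 [ 0.6 -0.6 -1.4]
3.5 [-0.6 -2.2  5.1]
11.7083
```

View pics/s4.png

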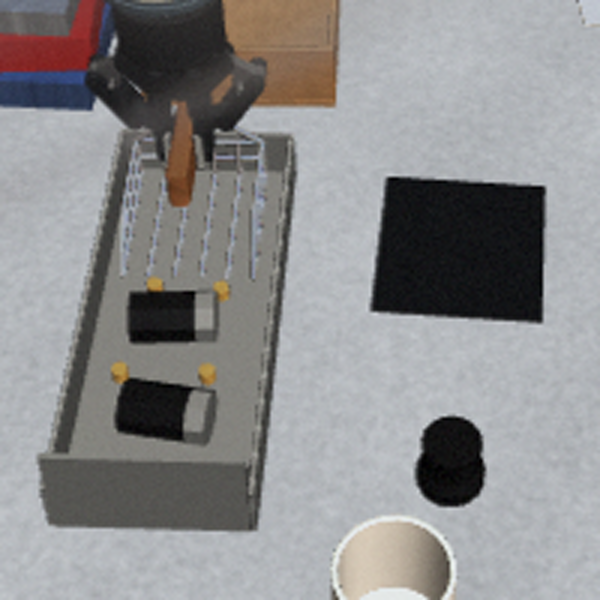

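View pics/w4.png

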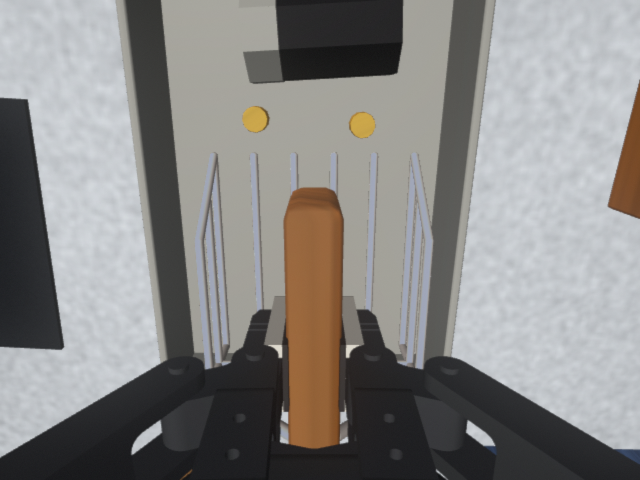

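```bash
python3 - <<'E'
from h import *
for i,x in enumerate([-10,20,50,70,85]):
    p,q=tcp((*tray(x,-2),3.9+2),TYAW,2,pivot=(53,0,2)); ctrl.move_l(p,vel=70,attitude=q)
    f=ctrl.read_state(); print(x,f["force"].round(1),f["moment"].round(2),f["t"])
    if i in(1,2,4): save("side",f"s5_{i}",(180,230,330,390),3)
save("wrist","w5")
ims=[cv2.imread(f"pics/s5_{i}.png") for i in (1,2,4)]
cv2.imwrite("pics/s5.png",cv2.resize(np.hstack(ims),None,fx=.59,fy=.59))
E
```

```text
-10 [-0.4  1.   1.6] [ 0.53  0.13 -0.01] 12.275
20 [0.2 0.4 1.4] [ 0.51  0.1  -0.01] 12.85
50 [-0.6  0.1  1.9] [ 0.55  0.16 -0.02] 13.475
70 [-0.7  1.2  1.2] [ 0.43  0.15 -0.04] 13.9583
85 [0.6 0.8 2.3] [ 0.51  0.12 -0.05] 14.325
```

View pics/s5.png

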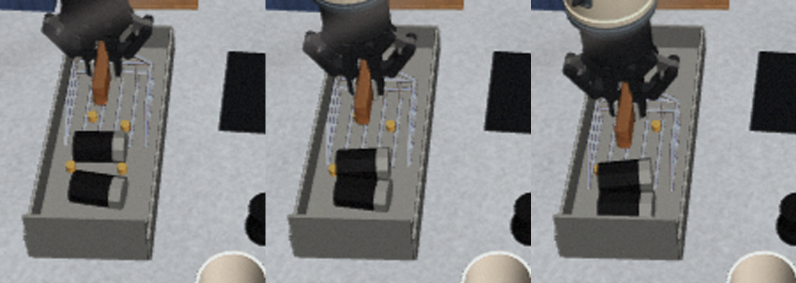

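View pics/w5.png

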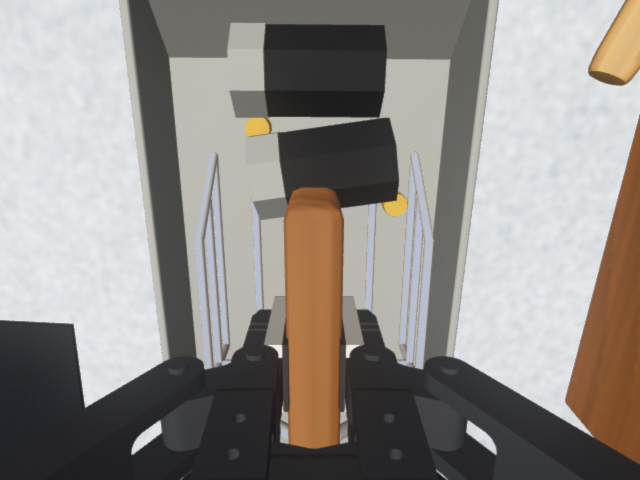

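can_a (wrist 325,165) is already riding on the wires behind the lip, with can_b (308,70) at the ramp. I'll keep pushing.

```bash
python3 - <<'E'
from h import *
for i,x in enumerate([100,110,118,124]):
    p,q=tcp((*tray(x,-2),3.9+2),TYAW,2,pivot=(53,0,2)); ctrl.move_l(p,vel=60,attitude=q)
    f=ctrl.read_state(); print(x,f["force"].round(1),f["moment"].round(2),f["t"])
    if np.linalg.norm(f["force"])>35: break
save("wrist","w6"); save("side","s6",(180,230,330,390),3)
E
```

```text
100 [0.2 1.  1.1] [ 0.52  0.17 -0.06] 14.825
110 [-0.3  0.9  0.4] [ 0.5   0.14 -0.01] 15.1417
118 [0.1 1.2 1.4] [ 0.49  0.15 -0.06] 15.425
124 [0.4 1.6 0.9] [0.44 0.07 0.  ] 15.675
```

View pics/w6.png

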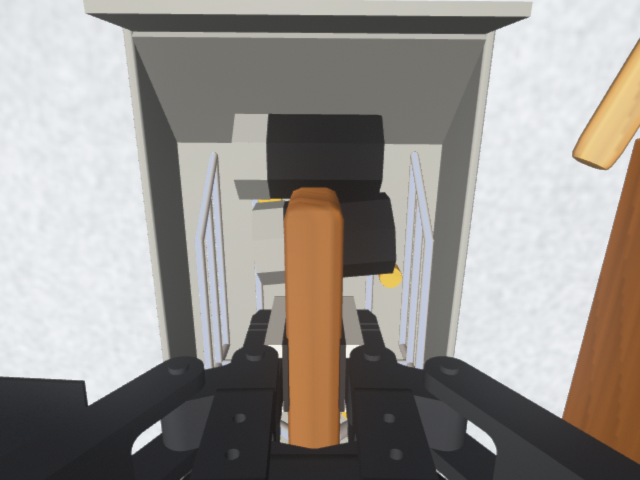

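View pics/s6.png

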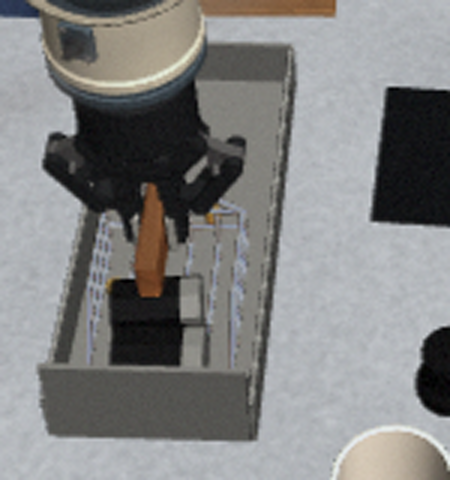

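```bash
python3 - <<'E'
from h import *
lip=np.array([*tray(124,-2)])
for r in (113,155,198): 
  P=at("wrist",(320,r),26); print(r,P,(P[:2]-TO)@TD)
for r in (225,):
  P=at("wrist",(320,r),26); print(r,P,(P[:2]-TO)@TD)
print(ctrl.read_state()["position"], tcp((*tray(124,-2),5.9),TYAW,2,pivot=(53,0,2))[0])
E
```

```text
113 [629.6 326.5  26. ] 144.46615
155 [630.2 308.4  26. ] 126.35599999999998
198 [631.  288.6  26. ] 106.54030000000003
225 [631.4 275.5  26. ] 93.43405
[630.36921068 255.65904226  80.94295644] [630.44408702 255.61823497  81.00502095]
```

```bash
python3 - <<'E'
from h import *
for i,(x,z,pt) in enumerate([(127,4.2,1),(130,7.5,-1),(136,13.5,-4),(142,19.5,-7),(150,27.5,-11),(156,33.5,-14)]):
    p,q=tcp((*tray(x,-2),z+2),TYAW,pt,pivot=(53,0,2)); ctrl.move_l(p,vel=45,attitude=q)
    f=ctrl.read_state(); print(x,f["force"].round(1),f["moment"].round(2),f["t"])
    if np.linalg.norm(f["force"])>35: break
    if i in (2,4,5): save("wrist",f"w7_{i}")
cv2.imwrite("pics/w7.png",cv2.resize(np.hstack([cv2.imread(f"pics/w7_{i}.png")[:,100:540] for i in (2,4,5)]),None,fx=.6,fy=.6))
E
```

```text
127 [-0.3  0.7 -1. ] [ 0.17  0.15 -0.01] 16.025
130 [-0.3  0.2 -3.5] [-0.08  0.01 -0.01] 16.275
136 [ 0.5  0.6 -2.9] [-0.07 -0.05  0.  ] 16.525
142 [ 0.1 -0.3 -3.4] [-0.18 -0.01  0.01] 16.825
150 [-0.2 -0.2 -3. ] [-0.24 -0.05  0.1 ] 17.0833
156 [ 0.2  0.6 -3.3] [-0.31 -0.04 -0.02] 17.3833
```

View pics/w7.png

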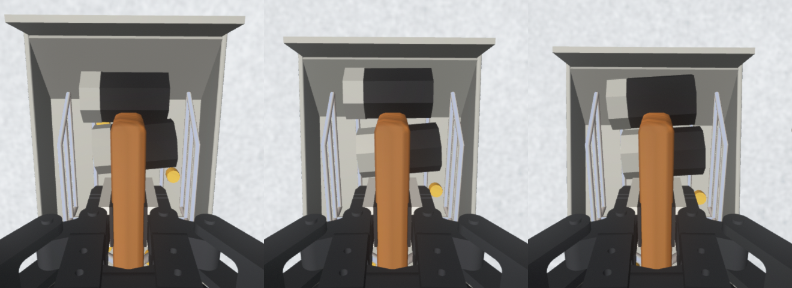

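```bash
python3 - <<'E'
from h import *
for i,(x,z,pt) in enumerate([(158,40,-17),(158,50,-21)]):
    p,q=tcp((*tray(x,-2),z+2),TYAW,pt,pivot=(53,0,2)); ctrl.move_l(p,vel=60,attitude=q)
    f=ctrl.read_state(); print(x,f["force"].round(1),f["moment"].round(2),f["t"])
ctrl.dwell(.3)
save("wrist","w8"); save("side","s8",(180,230,330,390),3); save("scene","c8",(340,180,460,300),5)
E
```

```text
158 [-0.  -0.6 -3.5] [-0.3  -0.04  0.  ] 17.6833
158 [ 0.3  1.  -2.8] [-0.36 -0.01  0.03] 17.9333
```

View pics/w8.png

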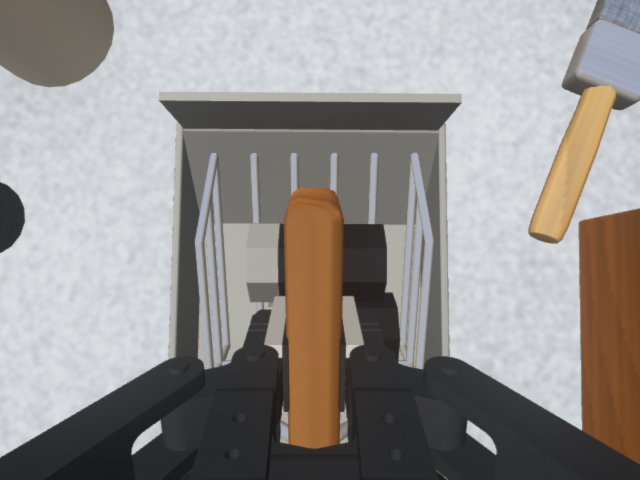

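View pics/s8.png

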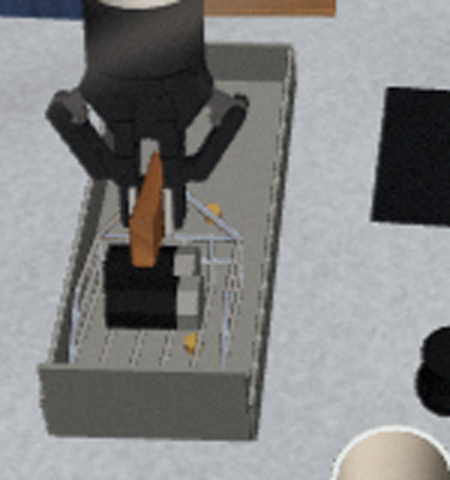

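View pics/c8.png

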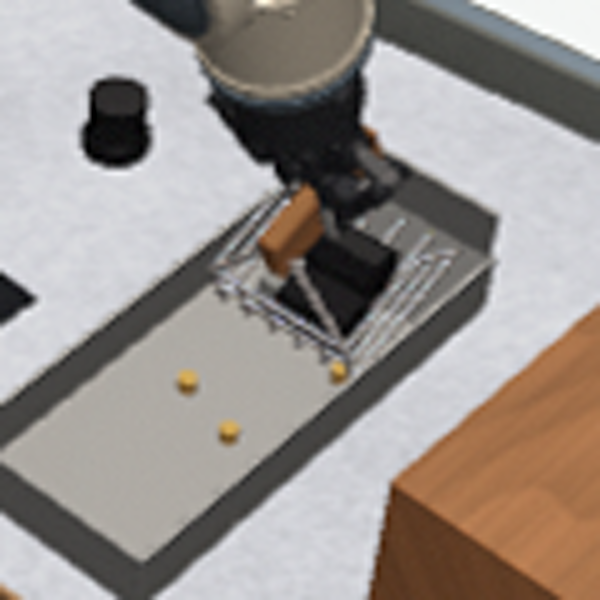

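```bash
python3 - <<'E'
from h import *
P=at("side",(180+192/3,230+343/3),10); print(P,(P[:2]-TO)@TD,(P[:2]-TO)@TN)
P=at("side",(180+212/3,230+212/3),10); print(P,(P[:2]-TO)@TD,(P[:2]-TO)@TN)
# move to tray x 60 with base higher, pitch -12, rock
for (x,z,pt) in [(95,45,-16),(70,32,-10),(70,32,-18),(70,32,-8),(70,32,-18),(70,36,-12)]:
    p,q=tcp((*tray(x,-2),z),TYAW,pt); ctrl.move_l(p,vel=70,attitude=q)
p,q=tcp((*tray(50,-2),110),TYAW,-12); ctrl.move_l(p,vel=100,attitude=q)
print(ctrl.read_state()["force"].round(1),ctrl.read_state()["t"])
save("wrist","w9"); save("side","s9",(150,160,350,400),2.5); save("scene","c9",(300,150,460,310),3.75)
E
```

```text
[608.9 292.1  10. ] 110.74575000000003 18.36584999999998
[611.5 174.5  10. ] -6.878650000000002 19.530349999999952
[ 0.2 -0.9 -3.7] 21.425
```

View pics/w9.png

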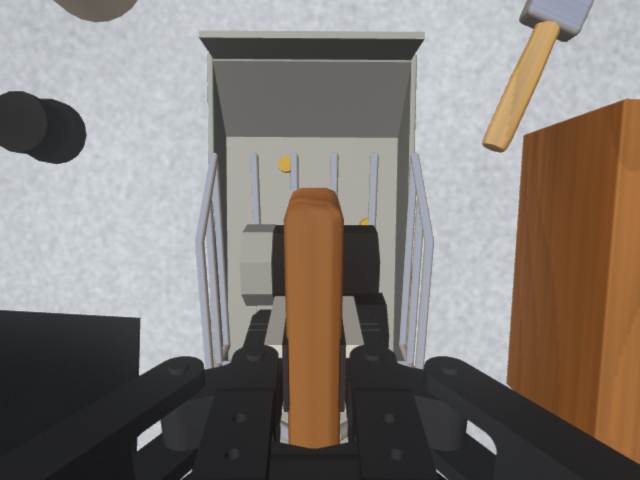

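View pics/s9.png

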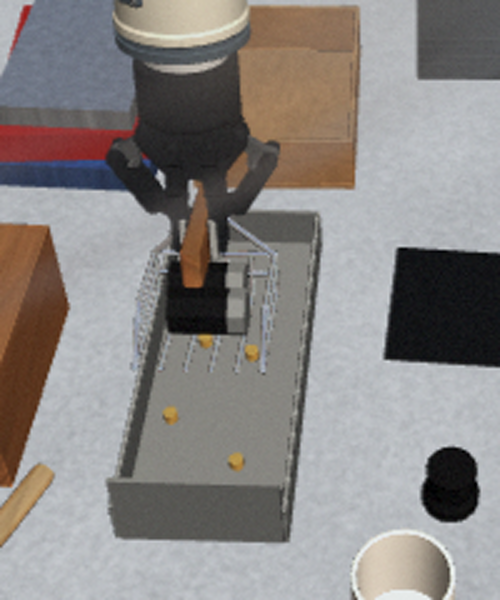

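View pics/c9.png

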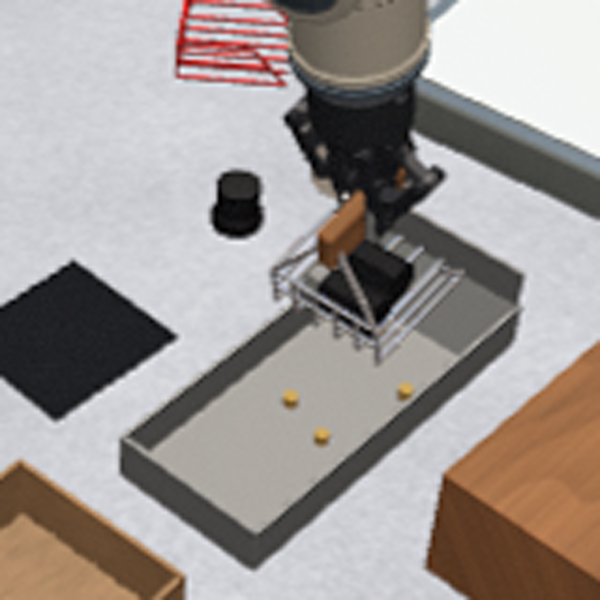

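```bash
python3 - <<'E'
from h import *
f=lambda P:(round((P[:2]-TO)@TD),round((P[:2]-TO)@TN))
print("side",[f(at("side",(150+u/2.5,160+v/2.5),10)) for u,v in [(205,340),(251,352),(170,415),(236,461)]])
print("scene",[f(at("scene",(300+u/3.75,150+v/3.75),10)) for u,v in [(290,398),(321,436),(405,390)]])
print("wrist",[f(at("wrist",p,10)) for p in [(286,164),(367,226)]])
E
```

```text
side [(-19, -24), (-6, 19), (65, -43), (111, 19)]
scene [(-10, 19), (-25, -25), (62, -43)]
wrist [(108, 21), (61, -41)]
```

```bash
python3 - <<'E'
from h import *
Y=92.5
L=np.array([624.5,-165.])
seq=[(82,0),(70,10),(60,16),(52,22),(46,28),(42,34),(42,42),(44,50)]
for z,pt in seq:
    p,q=tcp((*L,z),Y,pt,pivot=(53,0,2)); s=ctrl.solve_ik(p,q); print(z,pt,None if s is None else s.round(2))
p,q=tcp((*tray(0,0),140),TYAW,-10); ctrl.move_l(p,vel=150,attitude=q)
p,q=tcp((*L,145),Y,-8,pivot=(53,0,2)); ctrl.move_l(p,vel=170,attitude=q)
ctrl.dwell(.2)
save("side","s10",(150,60,390,280),2.5); save("scene","c10",(220,180,420,380),3)
print(ctrl.read_state()["force"].round(1),ctrl.read_state()["t"])
E
```

```text
82 0 [-0.42  0.62  1.33  0.    1.19 -0.47]
70 10 [-0.32  0.6   1.4  -0.18  1.09 -0.29]
60 16 [-0.26  0.6   1.44 -0.31  1.03 -0.15]
52 22 [-0.19  0.62  1.47 -0.45  1.   -0.  ]
46 28 [-0.13  0.64  1.5  -0.58  1.    0.15]
42 34 [-0.07  0.66  1.52 -0.71  1.02  0.29]
42 42 [ 0.01  0.7   1.53 -0.86  1.08  0.47]
44 50 [ 0.09  0.76  1.54 -0.99  1.16  0.62]
[-0.5  0.  -3. ] 24.8833
```

View pics/s10.png

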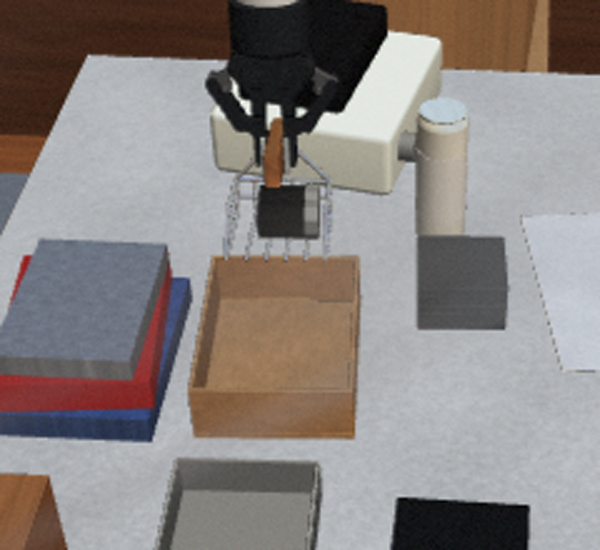

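View pics/c10.png

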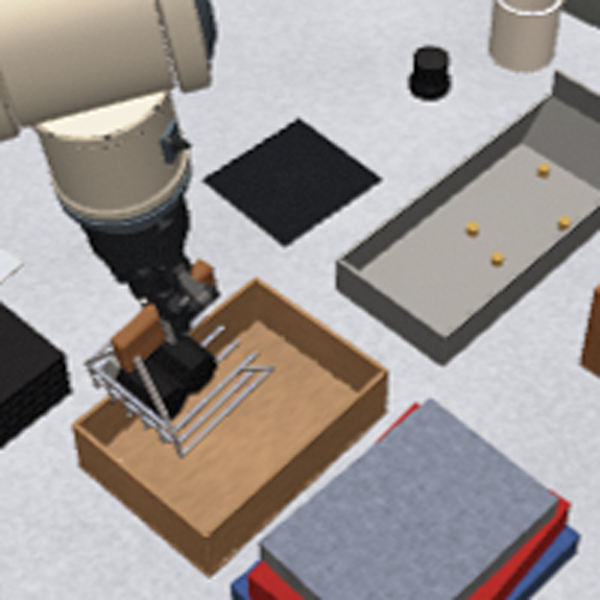

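```bash
python3 - <<'E'
from h import *
print([at("side",(150+u/2.5,60+v/2.5),65) for u,v in [(214,257),(360,257),(356,391),(190,391)]])
E
```

```text
[array([ 712. , -268.6,   65. ]), array([ 550.2, -280.1,   65. ]), array([535.7, -54.8,  65. ]), array([699.5, -44. ,  65. ])]
```

```bash
python3 - <<'E'
from h import *
Y=93; L=np.array([624,-155.])
p,q=tcp((*L,84),Y,0,pivot=(53,0,2)); ctrl.move_l(p,vel=100,attitude=q)
for i,(z,pt) in enumerate([(72,9),(62,15),(54,20),(47,25),(42,30),(42,36),(42,42)]):
    p,q=tcp((*L,z),Y,pt,pivot=(53,0,2)); ctrl.move_l(p,vel=35,attitude=q); 
    f=ctrl.read_state();print(pt,f["force"].round(1),f["t"])
    if pt>=25: save("scene",f"c11_{i}",(220,180,420,380),2)
ctrl.dwell(.3); save("scene","c11",(220,180,420,380),3); save("side","s11",(150,60,390,280),2.5)
cv2.imwrite("pics/c11m.png",np.hstack([cv2.imread(f"pics/c11_{i}.png")for i in (3,5)]))
E
```

```text
9 [ 0.5 -0.  -2.7] 26.1167
15 [ 0.2 -0.9 -3.2] 26.5667
20 [-0.2 -0.5 -2.6] 26.9833
25 [ 1.4 -1.  -1.9] 27.4
30 [ 0.5 -0.6 -2.7] 27.85
36 [ 0.1  0.1 -2. ] 28.3167
42 [-0.6 -0.  -2.8] 28.7833
```

View pics/c11m.png

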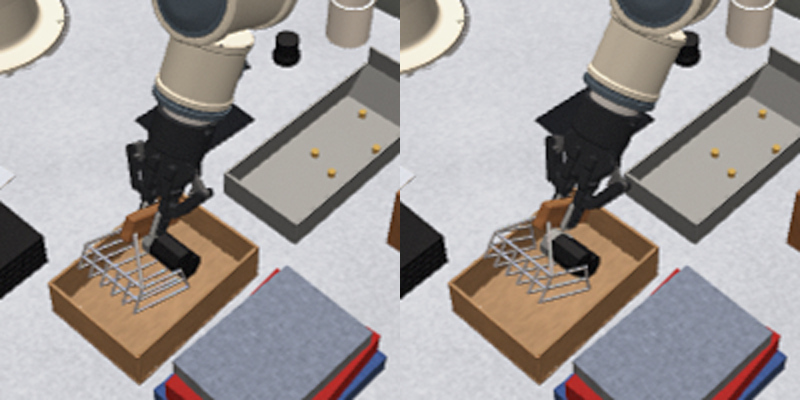

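View pics/c11.png

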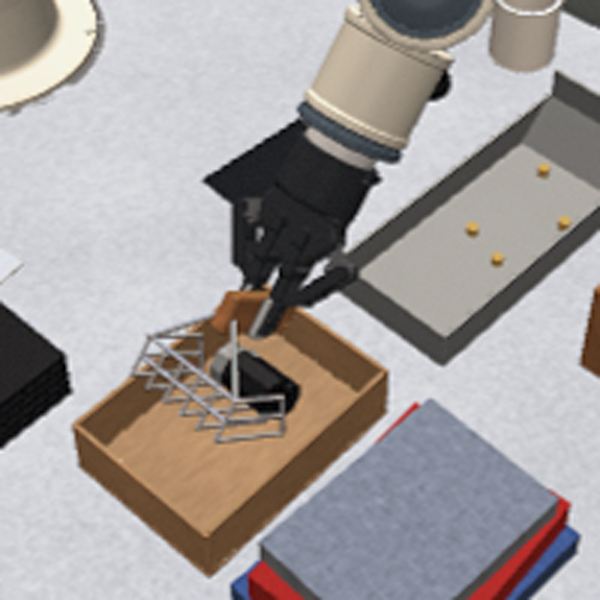

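View pics/s11.png

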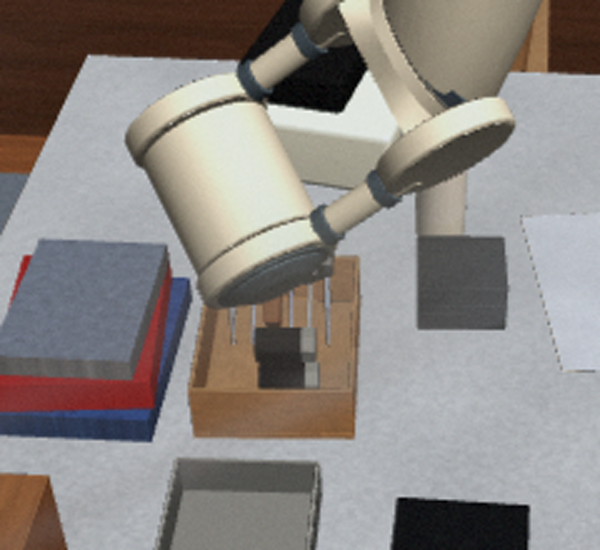

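```bash
python3 - <<'E'
from h import *
Y=93; L=np.array([624,-155.])
for dy,z,pt in [(-20,58,45),(-40,76,45),(-55,100,45)]:
    p,q=tcp((L[0],L[1]+dy,z),Y,pt,pivot=(53,0,2)); ctrl.move_l(p,vel=60,attitude=q)
ctrl.dwell(.2); save("scene","c12",(220,180,420,380),3); save("side","s12",(150,60,390,280),2.5);save("wrist","w12")
print(ctrl.read_state()["force"].round(1),ctrl.read_state()["t"])
E
```

```text
[-0.2  0.2 -1.1] 31.3167
```

View pics/c12.png

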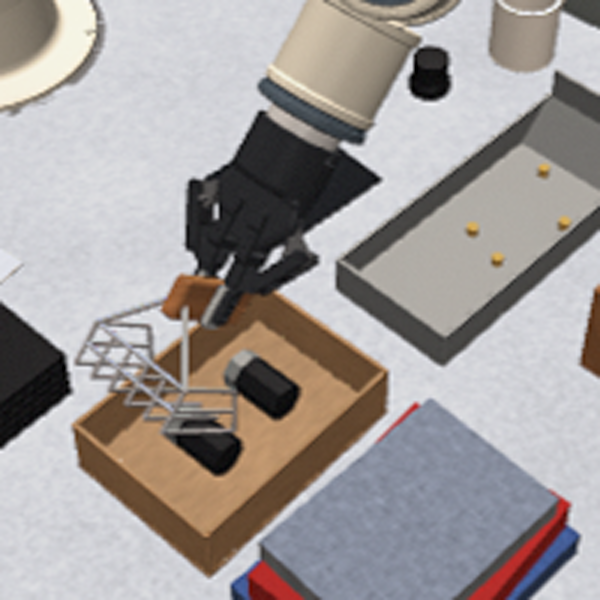

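View pics/s12.png

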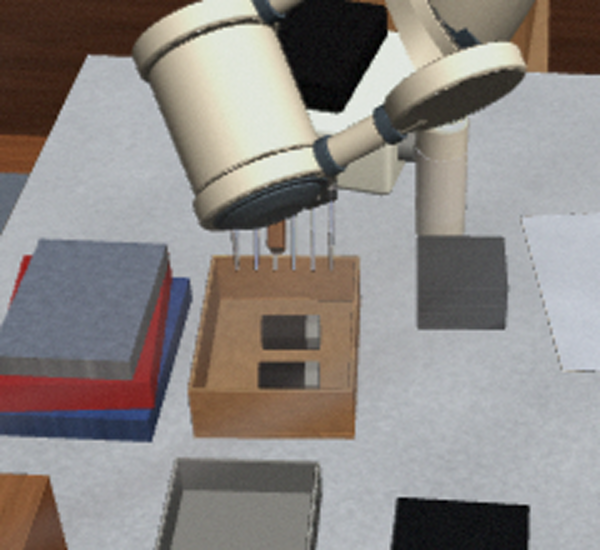

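View pics/w12.png

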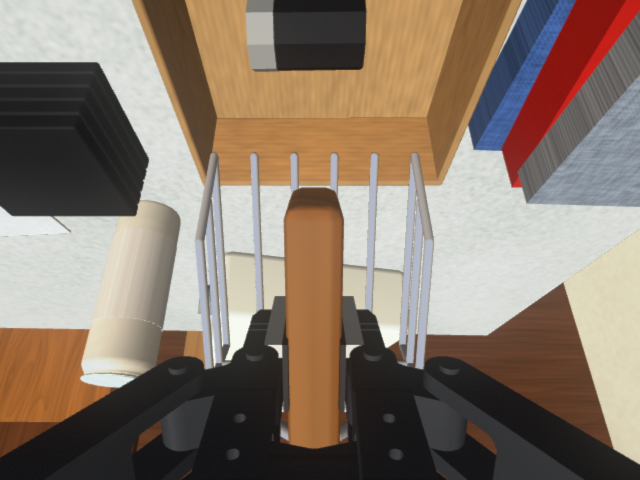

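```bash
python3 - <<'E'
from h import *
p,q=tcp((624,-190,150),93,20,pivot=(53,0,2)); ctrl.move_l(p,vel=120,attitude=q)
p,q=tcp((610,-160,150),91,0); ctrl.move_l(p,vel=120,attitude=q)
B=(425.3,98)
p,q=tcp((*B,110),88.4,0); ctrl.move_l(p,vel=180,attitude=q)
p,q=tcp((*B,10),88.4,0); ctrl.move_l(p,vel=120,attitude=q)
f0=ctrl.read_state()["force"]
for z in np.arange(7,1.4,-.5):
    p,q=tcp((*B,z),88.4,0); ctrl.move_l(p,vel=20)
    f=ctrl.read_state()["force"]
    if f[2]-f0[2]>1.2: break
print(z,f0.round(1),f.round(1),ctrl.read_state()["t"])
save("side","s13",(250,200,400,330),4); save("wrist","w13")
E
```

```text
4.0 [ 0.4 -0.8 -2. ] [ 0.8 -0.1 -0.7] 37.3083
```

View pics/s13.png

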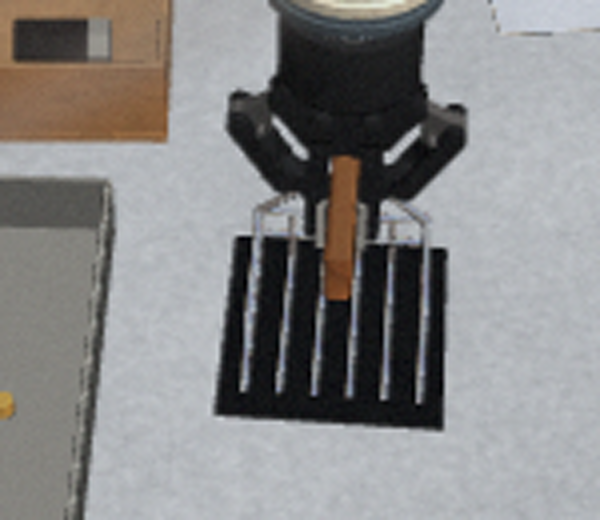

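View pics/w13.png

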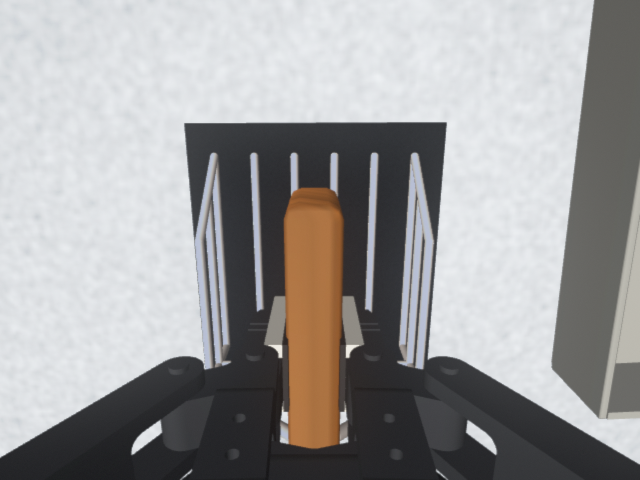

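```bash
python3 - <<'E'
from h import *
B=(425.3,98)
for z in np.arange(3.6,1.5,-.3):
    p,q=tcp((*B,z),88.4,0); ctrl.move_l(p,vel=20); ctrl.dwell(.05)
    f=ctrl.read_state()["force"]; print(round(z,1),f.round(1))
    if f[2]>2: break
ctrl.set_gripper(0.35); ctrl.set_gripper(1.0)
p,q=tcp((*B,z),88.4,0)
ctrl.move_l(p+[0,0,130],vel=100)
ctrl.dwell(.3)
save("wrist","w14"); save("side","s14"); save("scene","c14")
print(ctrl.read_state()["t"],ctrl.read_state()["force"].round(1))
E
```

```text
3.6 [ 0.4 -0.3 -2.4]
3.3 [ 0.2  0.  -1.6]
3.0 [-0.2  1.1  3.8]
41.0917 [-0.1 -0.5  0.6]
```

View pics/w14.png

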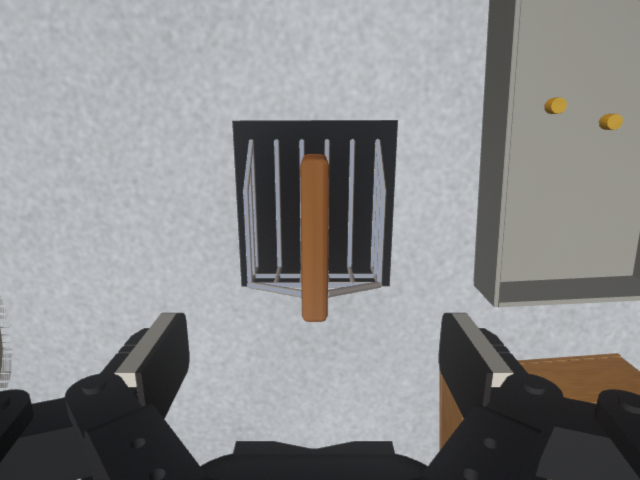

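View pics/s14.png

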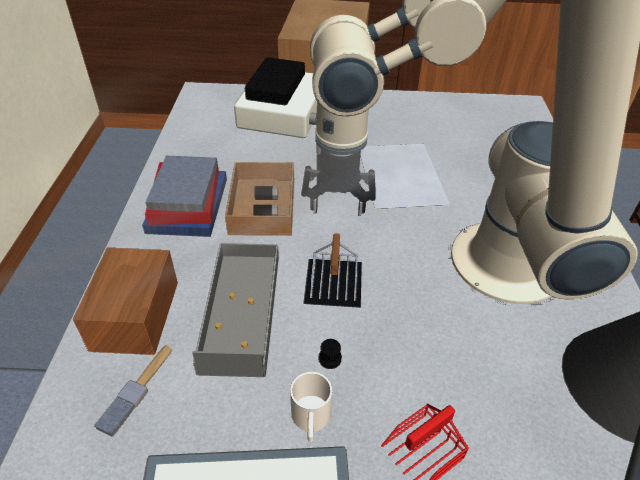

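View pics/c14.png

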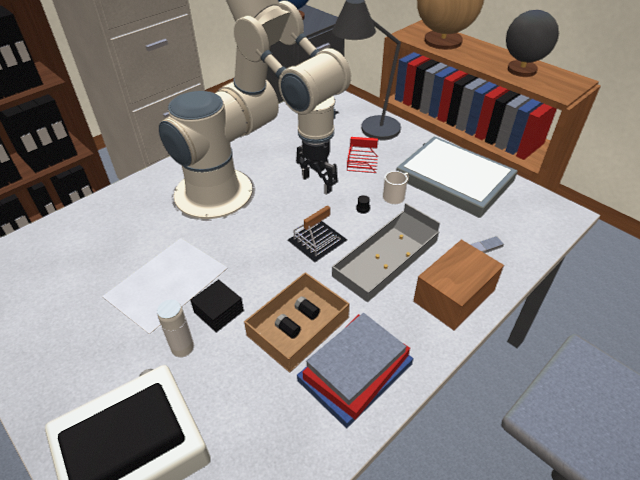

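The pictures show both canisters in the box (side 265,192 and 265,210) and all four stubs in the tray. The scoop stands upright and centred on the mat. The bystanders are where they were and the gripper is clear, so I'm handing in.

```bash
python3 - <<'E'
from workcell import ctrl
print(ctrl.hand_in(), ctrl.read_state()["t"])
E
```

```text
the job is handed in; nothing more can be done
the job is handed in; nothing more can be done
```

I scooped both canisters against the ramp and tilted the scoop back so they slid to the rear of the basket. I rocked it until all the stubs were back in the tray, tipped the canisters into the cardboard box from about 40 mm, and set the scoop back on its mat. I handed in at about 41 s of the 72 s allowed.

- **Stubs:** after the lift, all four stubs were located on the tray floor. The side, scene and wrist views agreed to about 6 mm.
- **Final pictures:** both canisters lie flat in the box, and all four stubs are in the tray. The scoop stands upright and centred on the mat, the gripper is clear, and the bystanders look unmoved to the eye.
- **Forces:** every wrist force I read stayed below about 6 N. The fingers stayed on the handle throughout.
- **Disagreements:** the only mismatches were a few millimetres in position. The box centre came out at y = -171 mm from one view and -162 mm from another, and I aimed the pour between them. No check failed, and hand-in gave no verdict.

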